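# Load a wagon body into a sprung holding jig

## Robot

A 6-joint arm with a two-finger parallel gripper is mounted at the origin on the work surface. World frame = base frame: x ahead of the robot, y to its left, z up, the work surface at z = 0. Lengths are in m, angles in rad, forces in N, time in s.
With the tool pointing down it reaches from about 0.35 to 0.775 m from the base axis. Payload 7.3 kg.
Tool frame: the origin (TCP) lies at the very end of the fingers, on their centre line; the grasp point (between the pads) lies grip_point_offset behind it (grip_point_offset is the distance from the TCP to the grasp point, in m); z points along the fingers, y is the direction in which the jaws open and shut (so a half turn about z gives the same grasp; the last joint's range is limited). The gripper opens to 92 mm and grips with 3 to 60 N. Pads are 19 mm wide; open, the fingers measure 130 mm over their backs; the gripper's body (75 mm by 190 mm) begins 47 mm behind the grasp point.
Start: joints at [0.972, 0.342, 1.524, -0, 1.275, -0.146], TCP at [0.23, 0.472, 0.198] pointing down, gripper open.
Joint ranges: [-2.53, 2.53], [-0.77, 2.02], [0.04, 2.7], [-1, 4.14], [0.28, 2.66], [-3.11, 3.11]. Speed limits (rad/s): [2.57, 2.57, 3.14, 3.14, 3.14, 3.14].

## Interface

Orientations are given as [roll, pitch, yaw] about the fixed x, y, z axes, in that order (R = Rz(yaw) Ry(pitch) Rx(roll)).
In Python, from cell import * gives the robot as it stands.
- The arm moves only by the shell command python3 -m inch 'ROWS' [OPENING] [FORCE]. ROWS is JSON, a list that holds one entry, the list of rows, each a list of 4 numbers: the shift along the tool's x, y, z in mm, then the turn about the tool's z in rad. In form: [[[x, y, z, roll], ...]]. A call has 1 to 10 rows; each row shifts and turns the commanded pose from where the row before left it, along the tool's axes as they then stand; what a row does not reach is not made up. A row lasts 1/8 s, in which the tool goes at most 62.5 mm and 10.7 degrees, less where a joint would pass 70% of its speed; a pose out of reach is approached as far as the arm can. A call with a gripper value outside its range is refused whole. OPENING is the closure, from -1 (fully open) to 1 (shut), set as the call begins (- or left out, the last holds). The fingers move at their own pace and stop on an object; FORCE is the grip in N (left out, the last holds). Time passes only in rows, so rows that do not move let the fingers close. It gives the time, the measured TCP pose, the force and the opening at its end, in the units of the state.
- observe(): the state, without advancing time (a new reading comes with each control period).
- read_camera(name): name is "scene" or "top" or "wrist"; returns a dict with "img" (400x640x3 uint8, blue, green, red), "fx", "fy", "cx", "cy" (pixels), "eye" and "rotation" of the camera in the world; the wrist camera has in their place "T_tool_cam" (4x4, takes a point from camera to tool coordinates, whose origin is the TCP and whose axes are the flange's). Camera axes: x right, y down, z forward; pixel columns grow to the right and rows downward; lengths in m; the calibration is good to about 2 mm. A picture is of the moment at which its call begins: read the wrist's pose just before it. There is no depth.
- hand_in(): hands the job in, once; it reports no verdict.
Trained networks look in the newest picture that a camera, given by its name, has taken for a name from the list of things; names that differ only in an ending like _2 or _b are one class to them, and where a whole thing is asked for, a point or a joint stands for the part that bears it (a point fixed in the world has none). Each returns a list of dicts, best first, with "conf" (0 to 1); they miss things now and then, are a little off and sometimes report something else, mostly with a low value. They report only what shows in the picture. A call takes as long as a camera call. They do not tell look-alikes from the thing itself.
- boxes_of(camera, label): "at" ([row, column] in pixels, amid what is visible of it).
- place_of(camera, label): "at" ([row, column] in pixels: a listed point, or the origin of a listed thing).
The state is a dict: "time": time; "qpos": joint angles; "qvel": joint speeds; "joint_efforts": joint torques, N m; "tool_pos": TCP position; "tool_rot": TCP orientation; "contact_force": force on the tool from outside, world axes, zero at the start; "torque": the same for the moment, N m; "opening": finger opening in m.
Only numpy, scipy, OpenCV 4.12 (cv2) and the standard library are available. Lean on these libraries where they do the work, as an engineer would, in place of code of your own. Each camera call takes 0.05 s, during which the arm holds its last target. There are 200 camera calls.

## Task

Get the open-topped grey wagon body ready for painting: first take the wooden packing block out of the sprung holding jig and leave it in the wooden tray, then load the wagon body, open side up and lengthways, flat on the jig's bed between its two jaws, pushing the sprung jaw back with the wagon's end to make room. Keep hold of the wagon until both jaws are gripping its ends, centred and square, and only then let go. Do not knock or move the roofed van body, the paint jars or the glue bottle.

Things in the scene. Friction and masses are not known exactly. Their poses are not given: they have to be found in the camera images.
- jig: Sprung holding jig fixed to the table: aluminium base 270 x 62 x 12 mm (x from -118 to +152 mm) with a cork bed 130 x 30 mm, top 20 mm over the table. Origin at table height below the middle of the gap between the relaxed jaws; x points from the fixed to the sprung jaw, z up. Relaxed gap 128 mm, 12 mm under the wagon's length. At its +x end a bracket 58 mm wide, 52 mm high.
- fixed_jaw: The jig's fixed, lower jaw: dark steel block with a rubber face, 28 mm thick, 54 mm wide, its top 24 mm above the bed. Origin at the foot of its gripping face, at bed height, mid width (64 mm on the -x side of the jig's origin).
- sprung_jaw: The jig's sliding, taller jaw: dark steel, rubber face, 37 mm thick, 54 mm wide, top 46 mm above the bed. Origin at the foot of its gripping face, bed height, mid width (64 mm on the jig's +x side when relaxed). Slides only along the jig's +x, up to 32 mm; a spring pushes it back to the fixed jaw: about 7 N relaxed, 11 N at 12 mm (wagon gripped), 15 N at 22 mm.
- seat (a point): Point on the jig's bed (20 mm above the table) where the origin of the wagon body lies once it is gripped: 70 mm from the fixed jaw's face, mid width. Axes as the jig's.
- packing: Wooden packing block, 64 x 30 x 30 mm, lying loose on the jig's bed, roughly lengthways, somewhere between the jaws. Origin at the centre of its underside, x along its length, z up. About 45 g.
- wagon: Open-topped wagon body of plain grey plastic, like a small trough: 140 mm long, 38 mm wide, 36 mm high, walls 4 mm, floor 8 mm, flat ends, thin ribs on its sides except near the middle. Stands open side up on the green mat. Origin at the centre of its underside, x along its length, z up. About 120 g; both ends are alike.
- van: Roofed van body of the same grey plastic, 140 x 38 mm and 55 mm high with a rounded closed roof, also on the mat, in either place. Origin at the centre of its underside, x along its length. Leave it alone.
- mat: Green cutting mat fixed to the table, 300 x 240 mm, 3 mm thick. Origin under its centre. On the other side of the tray from the jig: either side may be left or right.
- tray: Open wooden tray, 140 mm (x) by 100 mm (y), 30 mm high, walls and floor 5 mm, fixed to the table between jig and mat. Origin at the centre of its underside.
- glue: White glue bottle, 50 mm across, 150 mm high, standing beyond the tray. Origin at the centre of its underside. Leave it alone.
- jar_a: Glass paint jar, 36 mm across, 60 mm high, standing beside the jig about 95 mm from its centre line. Origin at the centre of its underside. Leave it alone.
- jar_b: Glass paint jar, 36 mm across, 60 mm high, standing at the far end of the mat. Origin at the centre of its underside. Leave it alone.
Things that resemble listed ones, but are neither listed nor needed, are in the scene too. What is shaped like the packing but red or yellow is not meant. Leave any turquoise look-alike of the wagon alone.

How it is judged:
On the way, in this order (a step that is already met when the one before it is completed fails the run):
1. the packing block lies in the tray, let go (x of packing in the frame of tray between -0.062 and 0.062 m and y of packing in the frame of tray between -0.042 and 0.042 m and z of packing in the frame of tray below 0.045 m and contact force between the fingers and packing below 0.1 N and linear speed of packing below 0.03 m/s), for 0.2 s.
2. the wagon body is seated flat on the jig's bed with both jaws pressing on its ends while the gripper still holds it (z of wagon in the frame of seat between -0.004 and 0.003 m and y of wagon in the frame of seat between -0.008 and 0.008 m and x of wagon in the frame of seat between -0.004 and 0.004 m and angle between the x axis of wagon and the x axis of jig, either way round below 0.08 rad and angle between wagon's own z axis and vertical below 0.06 rad and contact force between sprung_jaw and wagon above 4 N and contact force between fixed_jaw and wagon above 2 N and contact force between the fingers and wagon above 1 N), for 0.2 s.
At the end, for the whole second after the job is handed in: Wagon open side up, flat on the bed (3 mm), within 4 mm lengthways and 8 mm sideways of the seat, square within 0.08 rad, upright within 0.06, pressed by sprung jaw (over 4 N) and fixed jaw (over 2 N), released, still. Packing block still in the tray, centre inside its walls, untouched (all of step 1 and z of wagon in the frame of seat between -0.004 and 0.003 m and y of wagon in the frame of seat between -0.008 and 0.008 m and x of wagon in the frame of seat between -0.004 and 0.004 m and angle between the x axis of wagon and the x axis of jig, either way round below 0.08 rad and angle between wagon's own z axis and vertical below 0.06 rad and contact force between sprung_jaw and wagon above 4 N and contact force between fixed_jaw and wagon above 2 N and contact force between the fingers and wagon below 0.1 N and linear speed of wagon below 0.01 m/s).
It fails at once if the van body is pushed more than 15 mm or tipped (distance of van from where it was at the start of the episode above 0.015 m or angle between van's own z axis and vertical above 0.5 rad).
It fails at once if the glue bottle is pushed more than 15 mm or tipped (distance of glue from where it was at the start of the episode above 0.015 m or angle between glue's own z axis and vertical above 0.5 rad).
It fails at once if the paint jar by the jig is pushed more than 15 mm or tipped (distance of jar_a from where it was at the start of the episode above 0.015 m or angle between jar_a's own z axis and vertical above 0.5 rad).
It fails at once if the paint jar on the mat is pushed more than 15 mm or tipped (distance of jar_b from where it was at the start of the episode above 0.015 m or angle between jar_b's own z axis and vertical above 0.5 rad).
It also fails if it takes over 59 s, if anything falls off the work surface, if the arm or the gripper's body presses on something with over 40 N, if the wrist force passes 120 N, or if a joint passes its speed limit or range.

## Working session

There is one attempt and no reset: what is moved stays moved. The work goes in short steps, Python scripts to look and compute and a shell command to move; the robot and the scene stay as the last step left them, time stands still between calls to the robot, and variables do not carry over. Pictures are saved under pics/ and viewed, about 8 in all and at most 12, crops included, and the job is handed in when it is done.

```bash
ls; mkdir -p pics; cat > h.py <<'E'
from cell import *
import numpy as np, cv2
from scipy.spatial.transform import Rotation as R
def cam(name):
    s=observe(); c=read_camera(name)
    if name=="wrist":
        Rt=R.from_euler('xyz',s['tool_rot']).as_matrix(); T=np.array(c['T_tool_cam'])
        c['rotation']=Rt@T[:3,:3]; c['eye']=Rt@T[:3,3]+np.array(s['tool_pos'])
    return c
def px2w(c,at,z):
    d=np.array(c['rotation'])@np.array([(at[1]-c['cx'])/c['fx'],(at[0]-c['cy'])/c['fy'],1])
    e=np.array(c['eye']); return e+d*(z-e[2])/d[2]
def w2px(c,p):
    q=np.array(c['rotation']).T@(np.array(p)-np.array(c['eye'])); return [c['cy']+c['fy']*q[1]/q[2],c['cx']+c['fx']*q[0]/q[2]]
E
python3 - <<'E'
from h import *
print(observe(), grip_point_offset)
Z=dict(jig=0,fixed_jaw=.02,sprung_jaw=.02,seat=.02,packing=.02,wagon=.003,van=.003,mat=0,tray=0,glue=0,jar_a=0)
for n in("top","scene"):
    c=cam(n); cv2.imwrite(f"pics/{n}0.png",c['img']); print(n,np.round(c['eye'],3),c['fx'])
    for l,z in Z.items():
        print(l,[(round(d['conf'],2),np.round(d['at']).astype(int).tolist(),np.round(px2w(c,d['at'],z)[:2],4).tolist()) for d in place_of(n,l)[:4]])
E
```

```text
pics
{'time': 0.0, 'qpos': array([ 9.71989969e-01,  3.42721159e-01,  1.52505438e+00, -5.49691905e-05,
        1.27541397e+00, -1.45985354e-01]), 'qvel': array([-7.46361839e-04,  7.61073893e-05, -7.92468015e-04, -3.25291524e-04,
        1.59125240e-04, -2.05218180e-04]), 'joint_efforts': array([ 5.39196208e-04, -4.31237841e+01, -2.44216526e+01,  7.16839987e-02,
        5.60571975e-02, -1.27348708e-04]), 'tool_pos': array([0.22940705, 0.47169483, 0.19743279]), 'tool_rot': array([-3.14000513e+00, -1.80287352e-04,  2.68878755e+00]), 'contact_force': array([-0.19544801,  0.40901175,  0.18355938]), 'torque': array([ 0.00786745, -0.04386475, -0.02673393]), 'opening': 0.09143475406120066} 0.0188
top [ 0.495 -0.036  0.877] 364.01958832654253Traceback (most recent call last):
  File "<stdin>", line 7, in <module>
  File "h.py", line 12, in px2w
    e=np.array(c['eye']); return e+d*(z-e[2])/d[2]
                                              ~^^^
IndexError: invalid index to scalar variable.
```

```bash
python3 - <<'E'
from h import *
c=cam("top");print(c['rotation'])
E
sed -i "s/    return c$/    else:\n        r=np.array(c['rotation'])\n        if r.shape==(3,): c['rotation']=R.from_euler('xyz',r).as_matrix()\n    return c/" h.py
python3 - <<'E'
from h import *
Z=dict(jig=0,fixed_jaw=.02,sprung_jaw=.02,seat=.02,packing=.02,wagon=.003,van=.003,mat=0,tray=0,glue=0,jar_a=0)
for n in("top","scene"):
    c=cam(n); cv2.imwrite(f"pics/{n}0.png",c['img']); print(n,np.round(c['eye'],3),c['fx'])
    for l,z in Z.items():
        print(l,[(round(d['conf'],2),np.round(d['at']).astype(int).tolist(),np.round(px2w(c,d['at'],z)[:2],4).tolist()) for d in place_of(n,l)[:4]])
E
```

```text
[-3.08115336  0.00391085 -1.55731307]
top [ 0.495 -0.036  0.877] 364.01958832654253
jig [(0.81, [210, 404], [0.5332, -0.2391])]
fixed_jaw [(0.62, [233, 415], [0.4785, -0.259])]
sprung_jaw [(0.79, [187, 394], [0.5852, -0.2104])]
seat [(0.77, [204, 407], [0.5452, -0.2406])]
packing [(0.78, [220, 409], [0.5069, -0.2457]), (0.66, [231, 468], [0.4842, -0.3828]), (0.58, [300, 426], [0.3226, -0.2831])]
wagon [(0.94, [96, 227], [0.8069, 0.195]), (0.73, [218, 226], [0.507, 0.1903])]
van [(0.6, [206, 173], [0.5356, 0.3177]), (0.59, [217, 225], [0.5093, 0.1921])]
mat [(0.65, [212, 202], [0.5207, 0.2478])]
tray [(0.57, [234, 309], [0.4725, -0.0095]), (0.39, [162, 186], [0.6413, 0.2905])]
glue []
jar_a [(0.68, [211, 364], [0.5281, -0.1431]), (0.55, [162, 186], [0.6416, 0.291]), (0.17, [202, 173], [0.5434, 0.3206])]
scene [ 0.798 -0.505  0.73 ] 385.8396656847342
jig [(0.75, [272, 256], [0.5332, -0.2475])]
fixed_jaw [(0.79, [264, 225], [0.4754, -0.2666])]
sprung_jaw [(0.69, [262, 291], [0.5951, -0.2051]), (0.35, [131, 333], [0.5114, 0.1767])]
seat [(0.86, [262, 258], [0.5325, -0.2335])]
packing [(0.78, [262, 247], [0.5124, -0.2436]), (0.69, [247, 165], [0.3424, -0.2901]), (0.6, [318, 191], [0.4827, -0.3878])]
wagon [(0.96, [135, 331], [0.5064, 0.1784])]
van [(0.84, [110, 357], [0.5302, 0.3017])]
mat [(0.92, [122, 345], [0.5193, 0.2426]), (0.31, [264, 258], [0.5284, -0.2314])]
tray [(0.56, [180, 285], [0.4687, -0.0083])]
glue [(0.71, [210, 366], [0.6802, -0.0025]), (0.48, [181, 287], [0.4759, -0.0099])]
jar_a [(0.86, [123, 394], [0.639, 0.3]), (0.81, [231, 273], [0.515, -0.1464])]
```

View pics/top0.png

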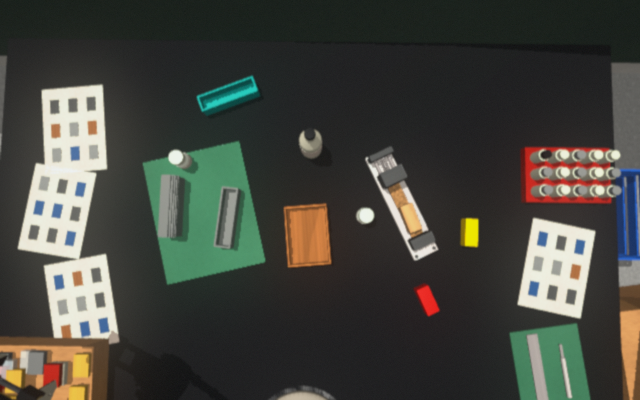

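View pics/scene0.png

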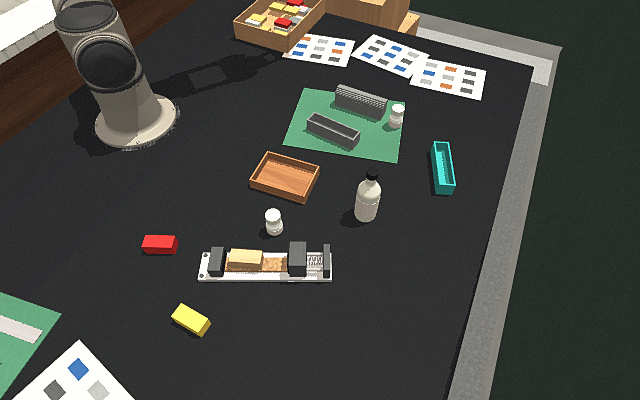

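Top view: the grey wagon is at about (218,228) on the mat with the van left of it at (206,171). The tray is at (235,307), the jig runs from (430,250) to (378,158), and the wooden packing is at (220,411). The red and yellow blocks and the turquoise trough are decoys. I'll move over the jig and look with the wrist camera.

```bash
cat >> h.py <<'E'
def go(p,yaw):
    s=observe(); y0=s['tool_rot'][2]; t=(y0-yaw+np.pi)%(2*np.pi)-np.pi
    d=np.array(p)-s['tool_pos']; c,n=np.cos(yaw),np.sin(yaw)
    v=np.array([c*d[0]+n*d[1], n*d[0]-c*d[1], -d[2]])*1e3
    print("turn first %.3f, then mm"%t, v.round(1), "rows", round(np.linalg.norm(v)/60,1))
E
python3 - <<'E'
from h import *
go([.52,-.24,.22],.47+np.pi)
E
```

```text
turn first -0.923, then mm [  63.7 -766.4  -21.9] rows 12.8
```

```bash
python3 -m inch '[[[0,0,-22,-0.185],[0,0,0,-0.185],[0,0,0,-0.185],[0,0,0,-0.185],[0,0,0,-0.183],[5,-59,0,0],[5,-59,0,0],[5,-59,0,0],[5,-59,0,0],[5,-59,0,0]]]' -1 20
python3 -m inch '[[[5,-59,0,0],[5,-59,0,0],[5,-59,0,0],[5,-59,0,0],[5,-59,0,0],[5,-59,0,0],[5,-59,0,0],[4,-58,0,0],[0,0,0,0],[0,0,0,0]]]'
python3 - <<'E'
from h import *
for n in ("wrist",):
    c=cam(n); cv2.imwrite(f"pics/{n}1.png",c['img']); print(n,np.round(c['eye'],3),c['fx'])
    for l,z in dict(jig=0,fixed_jaw=.02,sprung_jaw=.02,seat=.02,packing=.02,jar_a=0).items():
        print(l,[(round(d['conf'],2),np.round(d['at']).astype(int).tolist(),np.round(px2w(c,d['at'],z)[:2],4).tolist()) for d in place_of(n,l)[:3]])
E
```

```text
time: 2.6
tool_pos: [0.3415, 0.1962, 0.2204]
tool_rot: [-3.141, 0.001, -2.671]
contact_force: [0.7, 0.5, -0.4]
opening: 0.0918
time: 3.85
tool_pos: [0.5192, -0.2392, 0.2197]
tool_rot: [3.14, -0.0, -2.672]
contact_force: [-0.3, -0.4, 0.4]
opening: 0.0917
wrist [ 0.457 -0.271  0.405] 283.26118746729463
jig [(0.6, [182, 317], [0.5297, -0.2383])]
fixed_jaw [(0.82, [144, 318], [0.4788, -0.2627])]
sprung_jaw [(0.62, [234, 318], [0.5935, -0.2037])]
seat [(0.91, [191, 315], [0.5378, -0.2364]), (0.3, [318, 398], [0.664, -0.0264])]
packing [(0.89, [100, 237], [0.4769, -0.3792]), (0.86, [175, 321], [0.5139, -0.2401]), (0.69, [26, 354], [0.3346, -0.2858])]
jar_a [(0.67, [207, 384], [0.5182, -0.1328])]
```

View pics/wrist1.png

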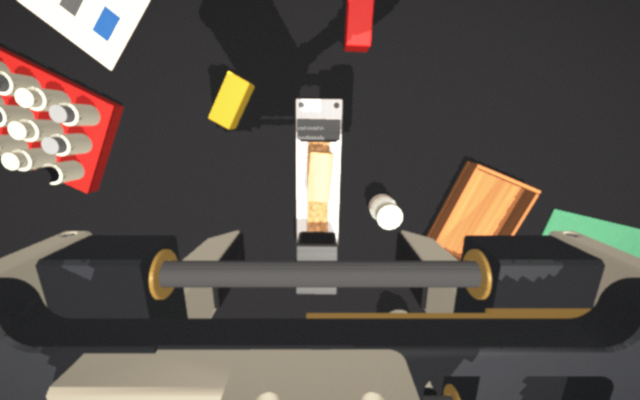

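Wrist view: the jig is vertical at about column 318, with the packing around (175,320), jar_a at (207,385) and the tray to the right. I'll zoom in for the angles.

```bash
python3 - <<'E'
import cv2
i=cv2.imread("pics/wrist1.png")[90:245,260:375]
cv2.imwrite("pics/crop1.png",cv2.resize(i,None,fx=3.8,fy=3.8,interpolation=cv2.INTER_CUBIC))
E
```

```text
(no output)
```

View pics/crop1.png

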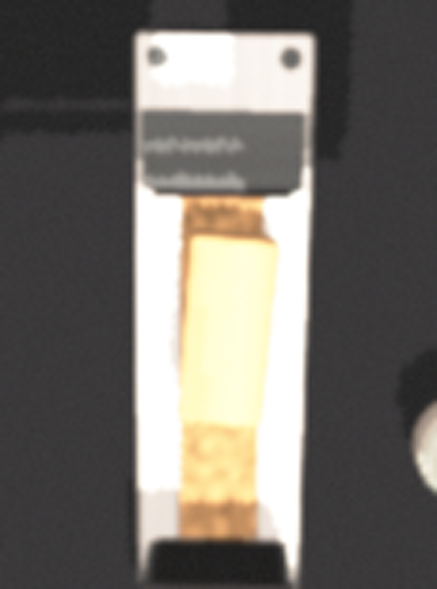

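```bash
python3 - <<'E'
from h import *
c=cam("wrist")
f=lambda x,y,z: px2w(c,[90+y/3.8,260+x/3.8],z)[:2]
a,b=f(225,35,.012),f(220,550,.012); d=b-a; print("axis",a,b,np.arctan2(d[1],d[0]), "widths",np.linalg.norm(f(135,35,.012)-f(315,35,.012)),np.linalg.norm(f(141,550,.012)-f(298,550,.012)))
u=d/np.linalg.norm(d); print("origin from end",a+u*.118)
p,q=f(233.5,238,.05),f(220,423,.05); e=q-p; print("pack",(p+q)/2,np.linalg.norm(e),np.arctan2(e[1],e[0]), np.linalg.norm(f(190,237,.05)-f(277,240,.05)))
print("fixed jaw face",f(223,193,.044), (f(223,193,.044)-a)@u)
n=np.array([-u[1],u[0]]);print("pack offset",((p+q)/2-a)@n,((p+q)/2-a)@u-.118)
go([*(p+q)/2,.10],np.arctan2(e[1],e[0])+np.pi)
E
```

```text
axis [ 0.42811029 -0.28640936] [ 0.59836367 -0.2020918 ] 0.4598383805664606 widths 0.0620384850214476 0.06145546910159048
origin from end [ 0.53385295 -0.23404057]
pack [ 0.51427143 -0.24195537] 0.06277220667861988 0.3985722030240472 0.028451668212931713
fixed jaw face [ 0.47436615 -0.26358018] 0.0515826625962713
pack offset 0.0015976988984934895 -0.02106009106376376
turn first 0.073, then mm [  6.1  -0.5 120.5] rows 2.0
```

```bash
python3 -m inch '[[[0,0,0,0.073],[6,-0.5,50,0],[0,0,50,0],[0,0,45,0],[0,0,25,0],[0,0,14,0],[0,0,11,0],[0,0,0,0]]]' -0.3 20
python3 -m inch '[[[0,0,0,0],[0,0,0,0],[0,0,0,0],[0,0,0,0],[0,0,0,0]]]' 1 20
python3 -m inch '[[[0,0,-30,0],[0,0,-40,0],[0,0,-40,0],[0,0,0,0]]]'
python3 - <<'E'
from h import *
go([.4705,-.009,.132],.46+np.pi)
E
```

```text
time: 5.25
tool_pos: [0.5144, -0.2425, 0.0251]
tool_rot: [3.141, 0.0, -2.744]
contact_force: [-0.8, 0.2, -0.3]
opening: 0.0598
time: 5.88
tool_pos: [0.5143, -0.2425, 0.0252]
tool_rot: [-3.142, 0.0, -2.744]
contact_force: [0.7, -0.0, -0.4]
opening: 0.0141
time: 6.38
tool_pos: [0.5161, -0.2436, 0.1385]
tool_rot: [-3.136, 0.004, -2.744]
contact_force: [-0.5, -0.0, -0.1]
opening: 0.0006
turn first -0.063, then mm [-63.3 230.5   6.5] rows 4.0
```

The fingers shut to zero, so the block was missed. I'll look again.

```bash
python3 - <<'E'
from h import *
c=cam("wrist"); cv2.imwrite("pics/w2.png",c['img']); print(np.round(c['eye'],3))
for l,z in dict(seat=.02,packing=.02).items():
    print(l,[(round(d['conf'],2),np.round(d['at']).astype(int).tolist(),np.round(px2w(c,d['at'],z)[:2],4).tolist()) for d in place_of("wrist",l)[:3]])
c=cam("scene"); print([(round(d['conf'],2),np.round(px2w(c,d['at'],.02)[:2],4).tolist()) for d in place_of("scene","packing")[:3]])
cv2.imwrite("pics/w2.png",np.hstack([c['img'][160:360,120:440],cam("wrist")['img'][0:400:2,0:640:2]]).repeat(1,0))
E
```

```text
[ 0.45  -0.27   0.323]
seat []
packing [(0.88, [109, 211], [0.4799, -0.3798]), (0.87, [191, 323], [0.5147, -0.241])]
[(0.75, [0.5105, -0.243]), (0.73, [0.3371, -0.289]), (0.61, [0.4925, -0.3922])]
```

View pics/w2.png

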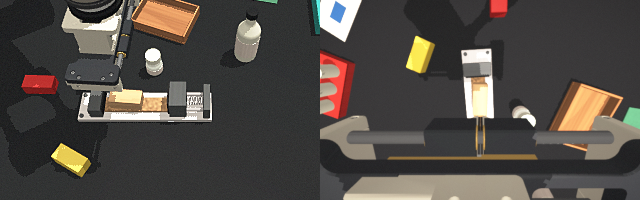

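```bash
python3 - <<'E'
from h import *
c=cam("wrist"); s=observe(); T=np.array(c['T_tool_cam']); print(T.round(3))
print(w2px(c,s['tool_pos']), w2px(c,[.5143,-.242,.05]))
i=c['img'][90:300,240:420]
j=cam("scene")['img'][210:300,180:340]
cv2.imwrite("pics/w3.png",np.hstack([cv2.resize(i,(450,525),interpolation=cv2.INTER_CUBIC)[:400],cv2.resize(j,(350,197))[:, :].repeat(2,0)[:394] if 0 else cv2.copyMakeBorder(cv2.resize(j,(350,197),interpolation=cv2.INTER_CUBIC),0,203,0,0,0)]))
E
```

```text
[[-0.001 -0.964 -0.265  0.071]
 [ 1.    -0.001  0.    -0.   ]
 [-0.001 -0.265  0.964 -0.185]
 [ 0.     0.     0.     1.   ]]
[np.float64(230.39926302869605), np.float64(319.5803258654104)] [np.float64(200.37000794067194), np.float64(319.37563070357857)]
```

View pics/w3.png

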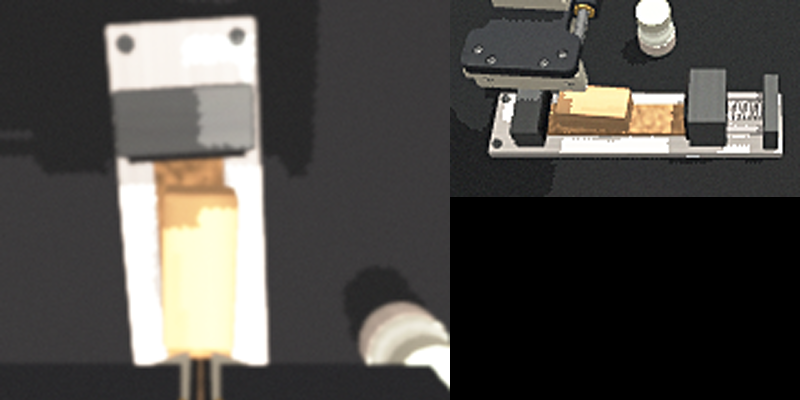

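The block looks undisturbed. I'll go down again and check by camera before and after closing.

```bash
python3 -m inch '[[[0,0,0,0],[0,0,0,0],[0,0,0,0],[0,0,0,0],[0,0,30,0],[0,0,40,0],[0,0,35,0],[0,0,12,0],[0,0,0,0]]]' -0.3 20
python3 - <<'E'
from h import *
j=cam("scene")['img'][180:300,150:340]
cv2.imwrite("pics/s4.png",cv2.resize(j,None,fx=4,fy=4,interpolation=cv2.INTER_CUBIC)); print(observe()['tool_pos'])
E
```

```text
time: 7.9
tool_pos: [0.5143, -0.2425, 0.018]
tool_rot: [3.141, -0.0, -2.744]
contact_force: [-0.6, -0.6, 0.5]
opening: 0.0594
[ 0.51494184 -0.24290446  0.01894721]
```

View pics/s4.png

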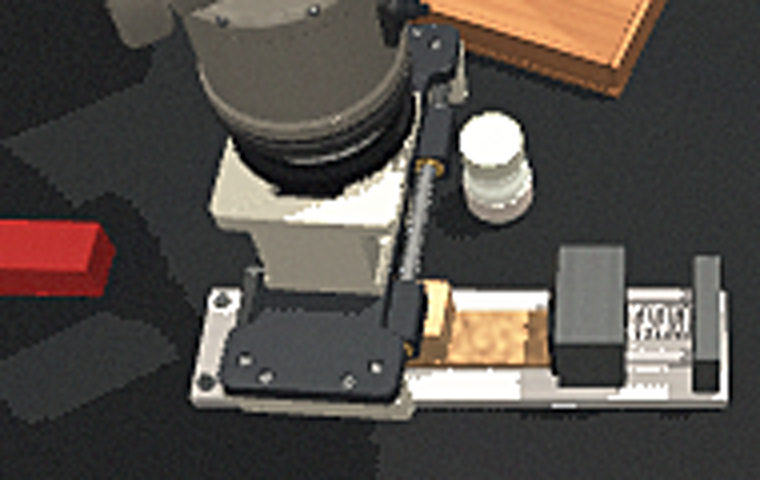

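The gripper straddles the block. I'll close it and watch the opening.

```bash
python3 -m inch '[[[0,0,0,0],[0,0,0,0],[0,0,0,0],[0,0,0,0]]]' 0.6 20; python3 -m inch '[[[0,0,0,0],[0,0,0,0]]]'
```

```text
time: 8.45
tool_pos: [0.5145, -0.2426, 0.0185]
tool_rot: [-3.141, 0.0, -2.744]
contact_force: [-0.1, -0.1, 3.2]
opening: 0.0291
time: 8.7
tool_pos: [0.5145, -0.2426, 0.0185]
tool_rot: [-3.141, 0.0, -2.744]
contact_force: [-0.2, 0.9, 3.9]
opening: 0.029
```

```bash
python3 -m inch '[[[0,0,-10,0],[0,0,-20,0],[0,0,-30,0],[0,0,-40,0],[0,0,-15,0],[0,0,0,0]]]' 0.6 30
python3 - <<'E'
from h import *
go([.4705,-.009,.132],.46+np.pi)
E
```

```text
time: 9.45
tool_pos: [0.5146, -0.2427, 0.1336]
tool_rot: [-3.14, 0.001, -2.744]
contact_force: [-0.3, 0.7, -1.1]
opening: 0.0291
turn first -0.063, then mm [-64.2 229.    1.6] rows 4.0
```

```bash
python3 -m inch '[[[0,0,0,0.13],[0,0,0,0.13],[0,0,0,0.13]]]'
python3 - <<'E'
from h import *
for n in("top","scene"):
    c=cam(n); print([(round(d['conf'],2),np.round(px2w(c,d['at'],0)[:2],4).tolist()) for d in place_of(n,"tray")[:3]])
c=cam("top")
print("tray corners z=.03",[px2w(c,[r,k],.03)[:2].round(3) for r,k in((207,284),(204,327),(266,330),(267,287))])
go([.472,-.009,.133],observe()['tool_rot'][2])
E
```

```text
time: 9.82
tool_pos: [0.5133, -0.2419, 0.1309]
tool_rot: [3.139, -0.003, -3.139]
contact_force: [0.7, 0.3, -0.8]
opening: 0.0287
[(0.59, [0.4723, -0.0095])]
[(0.56, [0.4769, -0.0036])]
tray corners z=.03 [array([0.534, 0.048]), array([ 0.543, -0.052]), array([ 0.399, -0.061]), array([0.396, 0.039])]
turn first 0.000, then mm [ 39.6 233.6  -1. ] rows 3.9
```

```bash
python3 -m inch '[[[10,58,0,0],[10,58,0,0],[11,58,0,0],[11,59,0,0],[0,0,50,0],[0,0,45,0],[0,0,20,0],[0,0,8,0],[0,0,0,0],[0,0,0,0]]]'
python3 -m inch '[[[0,0,0,0],[0,0,0,0],[0,0,0,0]]]' 0.1
python3 -m inch '[[[0,0,-20,0],[0,0,-50,0],[0,0,-60,0],[0,0,-50,0],[0,0,0,0]]]'
python3 - <<'E'
from h import *
for n,z in(("wrist",.005),("top",.005)):
    c=cam(n); print(n,[(round(d['conf'],2),np.round(px2w(c,d['at'],z)[:2],4).tolist()) for d in place_of(n,"packing")[:4]])
    for l in ("wagon","van"): print(l,[(round(d['conf'],2),np.round(px2w(c,d['at'],.003)[:2],4).tolist()) for d in place_of(n,l)[:4]])
go([.46,.185,.18],np.pi-.16)
E
```

```text
time: 11.32
tool_pos: [0.4714, -0.01, 0.011]
tool_rot: [-3.141, 0.002, -3.134]
contact_force: [-0.3, 1.2, -0.2]
opening: 0.0291
time: 11.7
tool_pos: [0.4708, -0.0098, 0.0104]
tool_rot: [-3.142, 0.001, -3.134]
contact_force: [0.0, -1.4, -0.8]
opening: 0.0412
time: 12.32
tool_pos: [0.4729, -0.0102, 0.194]
tool_rot: [-3.14, 0.009, -3.134]
contact_force: [0.1, 0.1, -1.0]
opening: 0.0412
wrist [(0.89, [0.4794, -0.3801]), (0.8, [0.4722, -0.0107]), (0.77, [0.3274, -0.2812])]
wagon [(0.94, [0.5089, 0.1841]), (0.15, [0.4736, -0.0102])]
van [(0.94, [0.5335, 0.3164])]
top [(0.83, [0.3196, -0.2849]), (0.71, [0.483, -0.392]), (0.65, [0.5874, -0.2077])]
wagon [(0.88, [0.5124, 0.1929]), (0.83, [0.7972, 0.1948])]
van [(0.56, [0.5356, 0.3184])]
turn first 0.167, then mm [ 41.  190.7   9. ] rows 3.3
```

Packing is in the tray at (0.472,-0.011). Next I'll move over the wagon.

```bash
python3 -m inch '[[[0,0,0,0.167],[3,58,0,0],[3,58,0,0],[3,58,0,0],[2,16,-6,0],[0,0,0,0],[0,0,0,0]]]' -1 20
python3 - <<'E'
from h import *
go([.46,.185,.2],np.pi-.16)
c=cam("wrist"); cv2.imwrite("pics/w5.png",c['img'])
for l in ("wagon","van"): print(l,[(round(d['conf'],2),np.round(d['at']).astype(int).tolist(),np.round(px2w(c,d['at'],.003)[:2],4).tolist()) for d in place_of("wrist",l)[:4]])
E
```

```text
time: 13.6
tool_pos: [0.4899, 0.1782, 0.1959]
tool_rot: [-3.141, -0.0, 2.981]
contact_force: [-0.1, 0.3, -1.0]
opening: 0.0918
turn first -0.001, then mm [30.6  2.  -4.1] rows 0.5
wagon [(0.79, [192, 325], [0.5086, 0.1825]), (0.24, [186, 185], [0.4697, -0.0036]), (0.19, [317, 223], [0.6805, -0.0053])]
van [(0.59, [196, 424], [0.5354, 0.3156]), (0.15, [234, 110], [0.52, -0.129])]
```

View pics/w5.png

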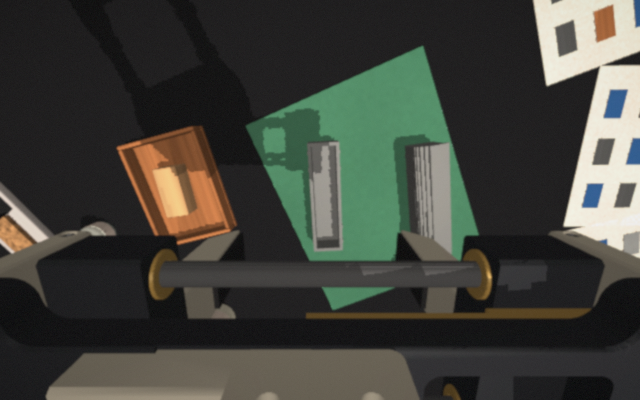

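The packing lies in the tray around (190,175). The wagon's rim corners are (307,142), (339,142), (343,249) and (315,250), as column,row, and the van is to its right at column 430.

```bash
python3 - <<'E'
from h import *
c=cam("wrist")
# refine: minAreaRect of grey (low saturation) pixels near wagon
i=c['img'][130:260,295:360]; h=cv2.cvtColor(i,cv2.COLOR_BGR2HSV)
m=((h[...,1]<60)|(h[...,2]<60)&(h[...,1]<110)).astype(np.uint8)
m=cv2.morphologyEx(m,cv2.MORPH_OPEN,np.ones((3,3),np.uint8))
n,lab,st,ce=cv2.connectedComponentsWithStats(m); k=1+st[1:,4].argmax(); print(st[k])
r,k=None,[(307,142),(339,142),(343,249),(315,250)]
P=[px2w(c,[y,x],.039)[:2] for x,y in k]
a,b=(P[0]+P[1])/2,(P[2]+P[3])/2; d=b-a; yaw=np.arctan2(d[1],d[0])
print(a,b,(a+b)/2,np.linalg.norm(d),yaw,np.linalg.norm(P[0]-P[1]),np.linalg.norm(P[2]-P[3]))
go([*(a+b)/2,.1],yaw+np.pi)
E
```

```text
[  12   10   37  112 3495]
[0.44002072 0.19054777] [0.57765599 0.1764023 ] [0.50883835 0.18347503] 0.1383602641315362 -0.1024154497966008 0.037859559381992564 0.036749336991889765
turn first -0.059, then mm [-18.1   7.   96.1] rows 1.6
```

```bash
python3 -m inch '[[[0,0,0,-0.059],[-18,7,20,0],[0,0,55,0],[0,0,55,0],[0,0,35,0],[0,0,18,0],[0,0,7.5,0],[0,0,0,0],[0,0,0,0]]]' -0.4 45
python3 - <<'E'
from h import *
s=observe();print(s['tool_pos'],s['opening'])
E
python3 -m inch '[[[0,0,0,0],[0,0,0,0],[0,0,0,0],[0,0,0,0],[0,0,0,0]]]' 0.5 45
```

```text
time: 14.92
tool_pos: [0.5094, 0.1847, 0.0066]
tool_rot: [3.141, 0.002, 3.041]
contact_force: [0.0, 0.9, 0.1]
opening: 0.0641
[0.50943666 0.18467416 0.00664733] 0.06405865855885493
time: 15.55
tool_pos: [0.5087, 0.1846, 0.0059]
tool_rot: [3.142, 0.0, 3.041]
contact_force: [-0.7, -1.2, 3.3]
opening: 0.037
```

```bash
python3 -m inch '[[[0,0,-10,0],[0,0,-30,0],[0,0,-50,0],[0,0,-35,0],[0,0,0,-0.185],[0,0,0,-0.185],[0,0,0,-0.19],[0,0,0,0]]]'
python3 - <<'E'
from h import *
go([.5232,-.2393,.13],.46+np.pi)
E
```

```text
time: 16.55
tool_pos: [0.5084, 0.1847, 0.1308]
tool_rot: [3.141, -0.0, -2.686]
contact_force: [-0.4, -0.1, -2.0]
opening: 0.0369
turn first -0.005, then mm [ 175.  -386.5    0.8] rows 7.1
```

```bash
python3 -m inch '[[[21,-48,0,0],[22,-48,0,0],[22,-49,0,0],[22,-48,0,0],[22,-48,0,0],[22,-49,0,0],[22,-48,0,0],[22,-48,0,-0.005],[0,0,0,0],[0,0,0,0]]]'
python3 - <<'E'
from h import *
go([.5232,-.2393,.055],.46+np.pi)
c=cam("wrist"); cv2.imwrite("pics/w6.png",c['img'])
print([np.round(w2px(c,p)).tolist() for p in ([.4765,-.2625,.044],)])
for n in ("wrist","scene"):
    c=cam(n)
    if n=="scene": cv2.imwrite("pics/s6.png",c['img'][160:320,150:400])
    for l,z in dict(seat=.02,jig=0,fixed_jaw=.02,sprung_jaw=.02,wagon=.128).items(): print(n,l,[(round(d['conf'],2),np.round(d['at']).astype(int).tolist(),np.round(px2w(c,d['at'],z)[:2],4).tolist()) for d in place_of(n,l)[:2]])
a=cv2.imread("pics/s6.png");b=cv2.imread("pics/w6.png")[80:240,180:430]
cv2.imwrite("pics/c6.png",cv2.resize(np.hstack([a,b]),(800,256),interpolation=cv2.INTER_CUBIC))
E
```

```text
time: 17.8
tool_pos: [0.5215, -0.2385, 0.1304]
tool_rot: [3.14, -0.0, -2.683]
contact_force: [-0.0, 0.1, -1.9]
opening: 0.0372
turn first -0.002, then mm [-1.2 -1.5 75.4] rows 1.3
[[147.0, 318.0]]
wrist seat [(0.66, [231, 320], [0.5599, -0.2192]), (0.27, [224, 400], [0.5135, -0.1427])]
wrist jig [(0.72, [226, 399], [0.5195, -0.1341])]
wrist fixed_jaw []
wrist sprung_jaw []
wrist wagon [(0.58, [232, 321], [0.5232, -0.236])]
scene seat [(0.73, [263, 256], [0.5315, -0.238])]
scene jig [(0.86, [269, 258], [0.5355, -0.2406])]
scene fixed_jaw [(0.59, [263, 223], [0.4719, -0.2679]), (0.24, [262, 258], [0.5348, -0.2349])]
scene sprung_jaw [(0.97, [264, 291], [0.5966, -0.2079]), (0.5, [123, 395], [0.6466, 0.2808])]
scene wagon [(0.82, [170, 436], [0.7913, 0.0634]), (0.78, [234, 244], [0.5211, -0.2386])]
```

View pics/c6.png

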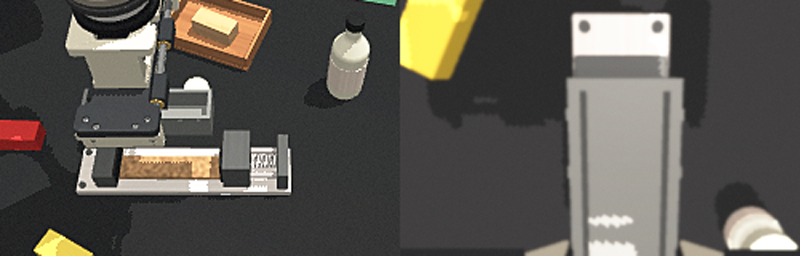

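The wagon is held level and square over the jig. I'll lower it to just above the fixed jaw's top.

```bash
python3 -m inch '[[[0,-1.5,30,0],[0,0,30,0],[0,0,12,0],[0,0,6,0],[0,0,0,0],[0,0,0,0]]]' 0.5 60
python3 -m inch '[[[-4,0,0,0],[-4,0,0,0],[-3,0,0,0],[-3,0,0,0],[-3,0,0,0],[0,0,0,0]]]'
python3 -m inch '[[[-3,0,0,0],[-3,0,0,0],[-2,0,0,0],[0,0,0,0],[0,0,0,0]]]'
python3 - <<'E'
from h import *
s=observe(); d=s['tool_pos'][:2]-np.array([.5339,-.234]); print(s['tool_pos'],"jig xy",d@[.896,.444],d@[-.444,.896])
c=cam("scene"); cv2.imwrite("pics/s7.png",cv2.resize(c['img'][200:310,180:350],None,fx=4,fy=4,interpolation=cv2.INTER_CUBIC))
E
```

```text
time: 19.2
tool_pos: [0.5231, -0.2406, 0.0536]
tool_rot: [-3.14, 0.001, -2.68]
contact_force: [-0.0, -0.9, -1.8]
opening: 0.0362
time: 19.95
tool_pos: [0.536, -0.2339, 0.0531]
tool_rot: [3.142, -0.004, -2.68]
contact_force: [-9.3, -5.3, 4.5]
opening: 0.0363
time: 20.58
tool_pos: [0.5425, -0.2307, 0.0532]
tool_rot: [3.141, -0.005, -2.68]
contact_force: [-12.5, -7.3, 4.4]
opening: 0.0367
[ 0.54248205 -0.23072894  0.05315885] jig xy 0.009141869198552388 -0.0008795620165302216
```

View pics/s7.png

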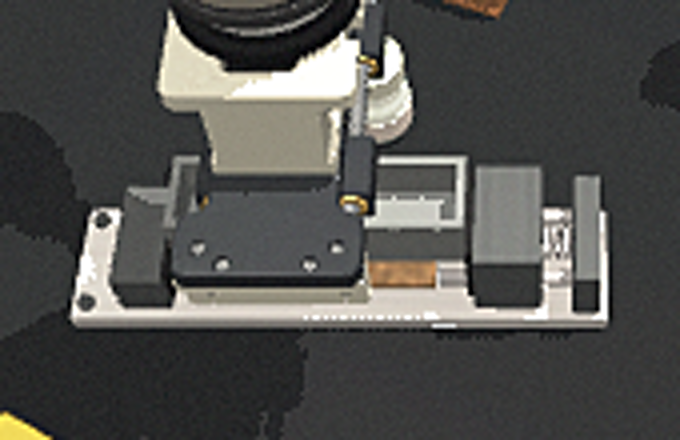

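Pushback is about 14.5 N, so the jaw is back roughly 20 mm. Now lowering while watching the force.

```bash
python3 -m inch '[[[0,0,5,0],[0,0,5,0],[0,0,4,0],[0,0,0,0]]]'
python3 -m inch '[[[0,0,4,0],[0,0,4,0],[0,0,3,0],[0,0,3,0],[0,0,0,0]]]'
python3 - <<'E'
from h import *
s=observe(); d=s['tool_pos'][:2]-np.array([.5339,-.234]); print(s['tool_pos'],"jig xy",d@[.896,.444],d@[-.444,.896])
c=cam("scene"); cv2.imwrite("pics/s8.png",cv2.resize(c['img'][200:310,180:350],None,fx=4,fy=4,interpolation=cv2.INTER_CUBIC))
E
```

```text
time: 21.12
tool_pos: [0.5424, -0.2307, 0.0391]
tool_rot: [3.141, -0.005, -2.68]
contact_force: [-12.4, -5.6, 6.5]
opening: 0.0363
time: 21.75
tool_pos: [0.5425, -0.2306, 0.0252]
tool_rot: [3.141, -0.005, -2.68]
contact_force: [-12.2, -5.8, 6.5]
opening: 0.0367
[ 0.54246828 -0.2305721   0.02515572] jig xy 0.009199164576875437 -0.0007329152541248564
```

View pics/s8.png

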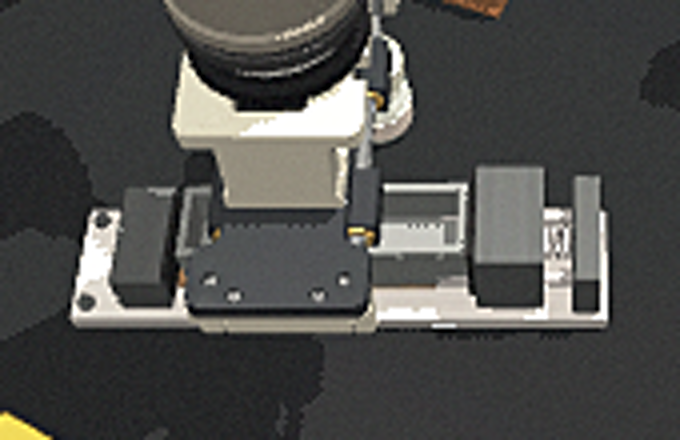

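Wagon is between the jaws with a small gap at the fixed jaw. I'll lower it to the bed by feel.

```bash
python3 -m inch '[[[0,0,1.5,0],[0,0,0,0]]]'; python3 -m inch '[[[0,0,1,0],[0,0,0,0]]]';python3 -m inch '[[[0,0,0.7,0],[0,0,0,0]]]'
```

```text
time: 22.05
tool_pos: [0.5426, -0.2305, 0.0239]
tool_rot: [3.141, -0.004, -2.68]
contact_force: [-11.0, -5.6, 7.2]
opening: 0.0363
time: 22.3
tool_pos: [0.5429, -0.2304, 0.0232]
tool_rot: [3.141, -0.004, -2.68]
contact_force: [-11.7, -4.7, 8.1]
opening: 0.0369
time: 22.55
tool_pos: [0.5431, -0.2303, 0.0228]
tool_rot: [-3.142, -0.003, -2.68]
contact_force: [-10.3, -4.4, 10.7]
opening: 0.0363
```

```bash
python3 -m inch '[[[1.5,0,0.3,0],[1.5,0,0,0],[0,0,0,0]]]'; python3 -m inch '[[[1.5,0,0.3,0],[1.5,0,0,0],[0,0,0,0]]]'; python3 -m inch '[[[1,0,0,0],[1,0,0,0],[0,0,0,0]]]'
```

```text
time: 22.92
tool_pos: [0.5412, -0.2315, 0.0228]
tool_rot: [-3.141, -0.002, -2.68]
contact_force: [-9.6, -2.0, 10.7]
opening: 0.0367
time: 23.3
tool_pos: [0.5391, -0.2326, 0.0228]
tool_rot: [-3.14, -0.001, -2.68]
contact_force: [-7.5, -0.8, 12.4]
opening: 0.0369
time: 23.68
tool_pos: [0.5376, -0.2334, 0.0228]
tool_rot: [-3.14, -0.0, -2.68]
contact_force: [-7.1, -0.4, 11.5]
opening: 0.0366
```

```bash
python3 -m inch '[[[1.5,0,-0.3,0],[1.5,0,0,0],[0,0,0,0]]]'; python3 -m inch '[[[1,0,0,0],[1,0,0,0],[0,0,0,0]]]'
python3 - <<'E'
from h import *
c=cam("scene"); cv2.imwrite("pics/s9.png",cv2.resize(c['img'][200:310,180:350],None,fx=4,fy=4,interpolation=cv2.INTER_CUBIC))
E
```

```text
time: 24.05
tool_pos: [0.5372, -0.2336, 0.0229]
tool_rot: [-3.139, 0.004, -2.68]
contact_force: [2.2, 4.6, 4.7]
opening: 0.0361
time: 24.42
tool_pos: [0.5372, -0.2336, 0.0229]
tool_rot: [-3.138, 0.007, -2.68]
contact_force: [9.3, 7.2, 3.3]
opening: 0.0365
```

View pics/s9.png

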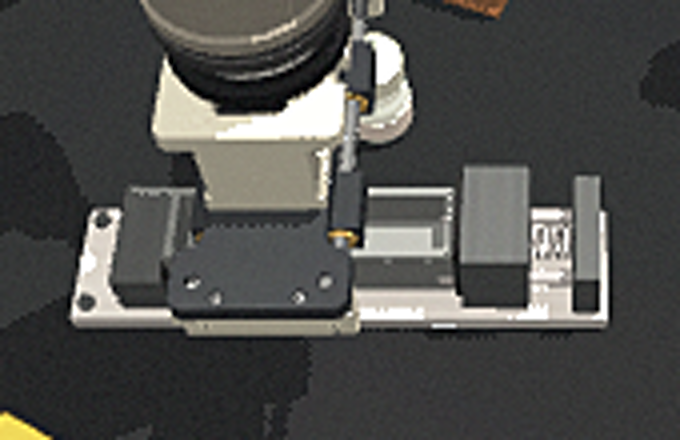

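The wagon is against the fixed jaw: the tool stopped at x=0.5372 and the force reversed. I'll ease the extra push, hold, then release.

```bash
python3 -m inch '[[[-2,0,0.5,0],[-1,0,0.5,0],[0,0,0,0],[0,0,0,0],[0,0,0,0],[0,0,0,0],[0,0,0,0]]]'
```

```text
time: 25.35
tool_pos: [0.5372, -0.2336, 0.0228]
tool_rot: [-3.139, 0.002, -2.68]
contact_force: [-3.1, 2.5, 13.9]
opening: 0.0363
```

Balanced with about 14 N of downward press, so the wagon is flat. Release by opening to 60 mm, since jar_a is close by.

```bash
python3 -m inch '[[[0,0,0,0],[0,0,0,0],[0,0,0,0],[0,0,0,0]]]' -0.3; python3 -m inch '[[[0,0,-5,0],[0,0,-20,0],[0,0,-40,0],[0,0,-60,0],[60,0,-30,0],[60,0,0,0],[0,0,0,0],[0,0,0,0]]]'
python3 - <<'E'
from h import *
c=cam("scene"); cv2.imwrite("pics/s10.png",cv2.resize(np.hstack([c['img'][200:310,180:350],cam("wrist")['img'][150:260,250:420]]),None,fx=2.3,fy=2.3,interpolation=cv2.INTER_CUBIC))
for n in("scene","wrist","top"):
    c=cam(n)
    for l,z in dict(wagon=.02,packing=.005,jar_a=0).items(): print(n,l,[(round(d['conf'],2),np.round(px2w(c,d['at'],z)[:2],4).tolist()) for d in place_of(n,l)[:3]])
E
```

```text
time: 25.85
tool_pos: [0.5359, -0.2336, 0.0199]
tool_rot: [3.141, -0.0, -2.68]
contact_force: [-0.4, 0.1, 0.5]
opening: 0.06
time: 26.85
tool_pos: [0.4324, -0.2854, 0.1734]
tool_rot: [-3.141, 0.001, -2.681]
contact_force: [0.3, 0.0, 0.1]
opening: 0.0595
scene wagon [(0.67, [0.5313, -0.2366]), (0.64, [0.7957, 0.1647])]
scene packing [(0.82, [0.4858, -0.3916]), (0.79, [0.4664, -0.0105]), (0.72, [0.3293, -0.2881])]
scene jar_a [(0.83, [0.634, 0.3028]), (0.6, [0.5171, -0.1497])]
wrist wagon [(0.88, [0.5421, -0.23])]
wrist packing [(0.93, [0.3278, -0.2841]), (0.78, [0.48, -0.3825])]
wrist jar_a [(0.67, [0.516, -0.1321])]
top wagon [(0.98, [0.5439, -0.2326]), (0.71, [0.7962, 0.1899])]
top packing [(0.78, [0.324, -0.2856]), (0.75, [0.4825, -0.3858]), (0.54, [0.4696, -0.0171])]
top jar_a [(0.72, [0.5249, -0.1359]), (0.69, [0.6431, 0.2869])]
```

```bash
python3 -c "
from cell import *
print(hand_in())"
```

```text
the job is handed in; nothing more can be done
None
```

The packing block is in the tray and the wagon body is seated in the jig between both jaws. I handed the job in at about 27 s of robot time; no verdict was given.

**What I did**
- **Packing block:** My first grasp closed on nothing. The second, about 7 mm lower, held it, and I let it go in the tray.
- **Loading the wagon:** I gripped it at mid-length and used its end to push the sprung jaw back, with about 14.5 N at the wrist. I then lowered it to the bed by feel and slid it back until it hit the fixed jaw, where the tool stopped and the force reversed.
- **Release:** I held the wagon there for about 0.9 s with the push eased off and about 14 N of downward press, then let go and backed away. The jars, van and glue bottle were not touched as far as I could tell.

**Last checks**
- **Wagon position:** Relative to my seat estimate of (0.539, -0.231), the wrist camera puts the wagon about 3 mm away and the top camera about 5 mm. The scene camera is off by about 10 mm, so it disagrees.
- **Packing position:** The scene and top cameras both still place it inside the tray, near (0.468, -0.014).
- **Tool at release:** The tool was square to the jig and at a height that puts the wagon's underside on the bed.

**Not confirmed**
- I could not look at the released wagon because the 12-picture limit was used up.
- The grip of each jaw after release is inferred from the wrist forces, not measured directly.

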